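# Pop the vial tray and trap it

### The job

Press the release key of the sample dock so that its spring pops the vial tray off the catch, and with your other finger stop the tray on the landing before its front edge runs past the landing's open end. Nothing is to be picked up: leave the tray standing flat on its track, do not disturb the things beside the dock, and finish while a finger is still holding the tray back there against the spring.

Things in the scene. Friction and masses are not known exactly. Their poses are not given: they have to be found in the camera images.
- dock: Sample dock fixed to the bench. Origin: bench level (z=0), below the middle of the latched tray's front edge; z up, y across the track; the tray is ejected along the dock's -x. All dock points below are in this frame, mm. White spring housing behind the tray: x 60 to 165, y -33 to 77, 55 high. Flat foot 12 high below the key: x -40 to 165, y 28 to 78.
- landing_end (a point): Middle of the top edge of the landing's open end, dock (-60, 0, 20). The track is flat, top at z=20, x -60 to 165, y -28 to 28, with two guide strips (tops at z=25) at y = +-23 to +-26. The landing is its free part, x -60 to 0; at x=-60 it ends in a 20 mm step down to the bench.
- pusher (a joint): Travel of the steel pusher plate (spring ejector) out of the housing, m: 0 with the tray latched, 0.092 fully out. It pushes the tray's rear towards dock -x with about 4 N at the latch, 2.7 N fully out; if nothing stops the tray it reaches the open end in about 0.2 s and goes over it.
- key (a joint): Travel of the release key, straight down, m: 0 up, 0.010 fully down; the catch lets the tray go at about 0.005. Pressing it takes 1.5 N at the top to 3.5 N fully down, plus about 1 N of catch friction; it springs up when let go. Its steel catch, dock x -7 to 0, y 28 to 43, top at z=32 when up, stands in front of the tray's lug.
- key_top (a point): Point on the key's top, dock (-30, 56, 44) when up; moves down with it. The key is a ribbed aluminium bar beside the track, 70 long (dock x -45 to 25), 28 wide (dock y 42 to 70), top at z=44 when up, 34 when down. It may be pressed anywhere on its top.
- tray: Loose white vial tray: block 50 long (x), 44 wide (y), 32 high, nine amber vials with black caps standing 14 above it; 0.08 to 0.17 kg. Origin: centre of its underside, axes as the dock's. Latched: origin at dock (25, 0, 20), block from z=20 to 52. Lug on its +y side at the front: 5 long, 11 wide, 7 to 16 above the underside. About 1 mm of side play on the track.
- tray_front (a point): Centre of the tray's front face, 16 mm above its underside, at dock (0, 0, 36) mm when latched; dock x falls as the tray comes out. Beyond dock x = -12 mm its lug is past the catch.
- vial: Bystander: clear glass sample bottle standing on the bench, 28 diameter, 58 high; origin centre of underside.
- jar: Bystander: amber jar with black lid standing on the bench, 52 diameter, 75 high; origin centre of underside.
- capbox: Bystander: small closed carton 60 x 45 x 30 high on the bench; origin centre of underside.

How it is judged:
On the way, in this order (a step that is already met when the one before it is completed fails the run):
1. a finger presses the release key down (value of joint key above 0.0035 m and contact force between the fingers and dock above 0.5 N).
2. the tray has popped past the catch and a finger holds it back on the landing (x of tray_front in the frame of dock between -0.06 and -0.012 m and contact force between the fingers and tray above 0.5 N), for 0.3 s.
At the end, for the whole second after the job is handed in: The tray has come out 12 to 60 mm (past the catch, front edge still short of the landing's open end), stands flat on the track (within 5 mm in height, tilt under 0.12 rad), is still (under 0.02 m/s), and a finger presses on it with more than 0.5 N against the spring (all of step 2 and z of tray in the frame of dock between 0.017 and 0.025 m and angle between tray's own z axis and vertical below 0.12 rad and linear speed of tray below 0.02 m/s); the arm keeps its last pose, push and grip.
It fails at once if the tray's front edge runs past the landing's open end (x of tray_front in the frame of dock below -0.062 m).
It fails at once if the tray is lifted or carried (more than 15 mm up) (height (world z) of tray above 0.035 m).
It fails at once if the tray is tipped (angle between tray's own z axis and vertical above 0.5 rad).
It fails at once if a thing beside the dock is disturbed (moved over 20 mm or tipped) (distance of any of vial, jar, capbox from where it was at the start of the episode above 0.02 m or angle between any of vial, jar, capbox's own z axis and vertical above 0.4 rad).
It also fails if it takes over 32 s, if anything falls off the work surface, if the arm or the gripper's body presses on something with over 40 N, if the wrist force passes 120 N, or if a joint passes its speed limit or range.

### The arm

A 7-joint arm with a two-finger parallel gripper is mounted at the origin on the work surface. World frame = base frame: x ahead of the robot, y to its left, z up, the work surface at z = 0. Lengths are in m, angles in rad, forces in N, time in s.
With the tool pointing down it reaches from about 0.425 to 0.825 m from the base axis. Payload 3.6 kg.
Tool frame: the origin (TCP) lies at the very end of the fingers, on their centre line; the grasp point (between the pads) lies manip.pinch_z behind it (manip.pinch_z is the distance from the TCP to the grasp point, in m); z points along the fingers, y is the direction in which the jaws open and shut (so a half turn about z gives the same grasp; the last joint's range is limited). The gripper opens to 85 mm and grips with 20 to 120 N. Pads are 22 mm wide; open, the fingers measure 114 mm over their backs; the gripper's body (76 mm by 85 mm) begins 54 mm behind the grasp point. The pads swing forward as they close: fully open they stand 13 mm farther back than shut.
Start: joints at [-1.133, 0.615, -0.013, 1.423, 0.008, 1.103, -0.04], TCP at [0.291, 0.581, 0.231] pointing down, gripper open.
Joint ranges: [-3.12, 3.12], [-0.3, 2.06], [-1.34, 1.32], [0.26, 2.42], [-1.36, 4.5], [0.01, 1.98], [-2.84, 2.84]. Speed limits (rad/s): [2.79, 2.79, 3.14, 3.14, 3.14, 3.14, 3.14].

### API

Orientations are given as a rotation vector (axis times angle).
In Python, from plant import status, camera, manip gives the robot as it stands.
- The arm moves only by the shell command python3 -m pendant 'ROWS' [FORCE]. ROWS is JSON, a list of rows, each a list of 7 numbers: the opening, from 0 (shut) to 1 (fully open), then the shift along the tool's x, y, z in m, then the turn, a rotation vector about the tool's x, y, z in degrees. In form: [[gripper, x, y, z, ax, ay, az], ...]. A call has 1 to 10 rows; each row shifts and turns the commanded pose from where the row before left it, along the tool's axes as they then stand; what a row does not reach is not made up. A row lasts 1/8 s, in which the tool goes at most 62.5 mm and 10.7 degrees, less where a joint would pass 70% of its speed; a pose out of reach is approached as far as the arm can. A call is refused whole if a number of a shift passes 0.0625 or a number of a turn 10.7, either way. A call with a gripper value outside its range is refused whole. The fingers move at their own pace and stop on an object; FORCE is the grip in N (left out, the last holds). Time passes only in rows, so rows that do not move let the fingers close. It gives the time, the measured TCP pose, the force and the opening at its end, in the units of the state.
- status.get_state(): the state, without advancing time (a new reading comes with each control period).
- camera(name): name is "scene" or "top" or "wrist"; returns a dict with "color" (384x512x3 uint8, red, green, blue), "K" (3x3 intrinsics, pixels), "T" (4x4, takes a point from camera to world coordinates). Camera axes: x right, y down, z forward; pixel columns grow to the right and rows downward; lengths in m; the calibration is good to about 2 mm. A picture is of the moment at which its call begins. There is no depth.
- manip.sign_off(): hands the job in, once; it reports no verdict.
The state is a dict: "time_s": time; "joint_pos": joint angles; "qvel": joint speeds; "joint_torque": joint torques, N m; "eef_pos": TCP position; "tool_rot": TCP orientation; "wrist_force": force on the tool from outside, world axes, zero at the start; "wrist_torque": the same for the moment, N m; "grip_width": finger opening in m.
Only numpy, scipy, OpenCV 4.12 (cv2) and the standard library are available. Lean on these libraries where they do the work, as an engineer would, in place of code of your own. Each camera call takes 0.05 s, during which the arm holds its last target. There are 200 camera calls.

## Working session

There is one attempt and no reset: what is moved stays moved. The work goes in short steps, Python scripts to look and compute and a shell command to move; the robot and the scene stay as the last step left them, time stands still between calls to the robot, and variables do not carry over. Pictures are saved under pics/ and viewed, about 8 in all and at most 12, crops included, and the job is handed in when it is done.

```bash
mkdir -p pics; ls; python3 - <<'E'
from plant import status,camera,manip
import cv2,numpy as np
s=status.get_state();print({k:np.round(v,3) for k,v in s.items()},manip.pinch_z)
ims=[]
for n in("scene","top"):
    c=camera(n);cv2.imwrite(f"pics/{n}0.png",c["color"][:,:,::-1]);np.savez(f"pics/{n}0.npz",**c);print(n,c["K"],c["T"])
E
```

```text
pics
{'time_s': np.float64(0.0), 'joint_pos': array([-1.133,  0.616, -0.013,  1.425,  0.008,  1.103, -0.04 ]), 'qvel': array([-0.001,  0.   ,  0.   , -0.   , -0.   ,  0.001,  0.002]), 'joint_torque': array([ 0.0000e+00, -4.6921e+01,  2.5900e-01, -1.7103e+01,  1.0000e-02,
        1.0000e-02, -0.0000e+00]), 'eef_pos': array([0.29 , 0.581, 0.23 ]), 'tool_rot': array([-0.722, -3.057,  0.004]), 'wrist_force': array([ 0.174, -0.199, -0.141]), 'wrist_torque': array([-0.005, -0.007,  0.06 ]), 'grip_width': np.float64(0.085)} 0.0187
scene [[453.69666644   0.         250.01659547]
 [  0.         453.69666644 197.30969477]
 [  0.           0.           1.        ]] [[ 0.0764262   0.56820147 -0.81933273  1.13817892]
 [ 0.99706394 -0.03963994  0.06551469 -0.04483867]
 [ 0.00474724 -0.82193416 -0.56956273  0.47851163]
 [ 0.          0.          0.          1.        ]]
top [[445.23235219   0.         249.462963  ]
 [  0.         445.23235219 197.34506362]
 [  0.           0.           1.        ]] [[ 0.02291958 -0.9978871   0.060795    0.52150609]
 [-0.99929793 -0.02466982 -0.02819648  0.0111097 ]
 [ 0.02963671 -0.06010607 -0.99775194  0.76155036]
 [ 0.          0.          0.          1.        ]]
```

View pics/top0.png

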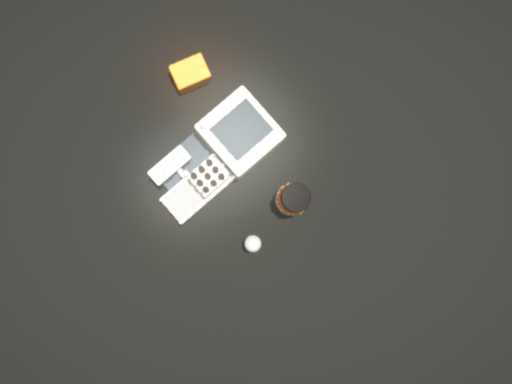

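View pics/scene0.png

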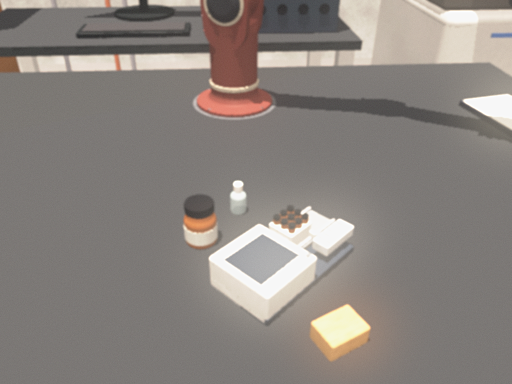

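The top view shows the housing around (240,130), the tray at (209,176) and the key at (170,165). The landing's open end is near (171,212), and the jar (293,198), vial (253,244) and capbox (190,73) stand to the sides. Ejection runs down-left in the image. Next I'll enlarge this area.

```bash
cat > h.py <<'E'
import numpy as np,cv2
def ray(c,uv,z):
    d=c["T"][:3,:3]@np.linalg.inv(c["K"])@np.array([uv[0],uv[1],1.]);o=c["T"][:3,3]
    return o+d*(z-o[2])/d[2]
def proj(c,p):
    T=np.linalg.inv(c["T"]);q=c["K"]@(T[:3,:3]@np.asarray(p)+T[:3,3]);return q[:2]/q[2]
E
python3 - <<'E'
from h import *
c=dict(np.load("pics/top0.npz"))
im=c["color"][:,:,::-1];g=im.min(2)
m=(g>130).astype(np.uint8)
cs,_=cv2.findContours(m,cv2.RETR_EXTERNAL,cv2.CHAIN_APPROX_NONE)
for k in cs:
    if cv2.contourArea(k)>60: r=cv2.minAreaRect(k);print(np.round(r[0],1),np.round(r[1],1),round(r[2],1),cv2.contourArea(k))
x0,y0,w,h=140,80,152,150
b=cv2.resize(im[y0:y0+h,x0:x0+w],None,fx=4,fy=4,interpolation=cv2.INTER_CUBIC)
cv2.imwrite("pics/crop.png",b)
E
```

```text
[253. 243.] [16. 16.] 90.0 207.5
[212.4 155.2] [ 71.8 140.8] 49.1 8957.5
[189.4  70.3] [24.9 34.6] 67.1 789.5
```

View pics/crop.png

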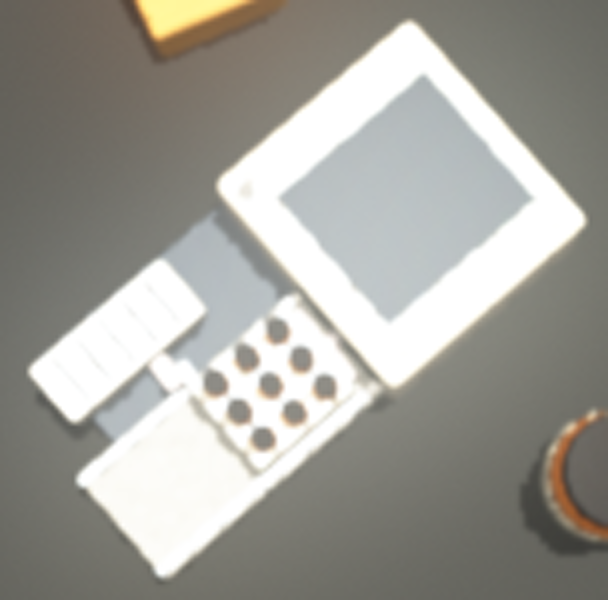

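The crop shows the housing corners at (218,185), (410,20), (585,222) and (393,388), the key corners near (30,372), (162,260), (206,308) and (74,424), and the landing corners at (80,480) and (163,578). I'll fit a rigid pose to these.

```bash
cat > fit.py <<'E'
from h import *
c=dict(np.load("pics/top0.npz"))
P=[((218,185),(60,77,55)),((410,20),(165,77,55)),((585,222),(165,-33,55)),((393,388),(60,-33,55)),
((30,372),(-45,70,44)),((162,260),(25,70,44)),((206,308),(25,42,44)),((74,424),(-45,42,44)),((80,480),(-60,28,20)),((163,578),(-60,-28,20))]
W=np.array([ray(c,(140+u/4-.4,80+v/4-.4),d[2]/1e3)[:2] for (u,v),d in P]);D=np.array([d[:2] for _,d in P])/1e3
mw,md=W.mean(0),D.mean(0)
U,S,V=np.linalg.svd((D-md).T@(W-mw));R=V.T@U.T
t=mw-R@md
np.savez("dock.npz",R=R,t=t)
print("yaw",np.degrees(np.arctan2(R[1,0],R[0,0])),"t",t)
print(np.round((W-(D@R.T+t))*1e3,1))
for n,uv,z in(("vial",(253,243),.03),("jar",(295,197),.075),("box",(190,71),.03)):
    w=ray(c,uv,z)[:2];print(n,w.round(3),(R.T@(w-t)).round(3))
for n,d in(("keytop",(-30,56)),("origin",(0,0)),("land",(-60,0))): print(n,(R@np.array(d)/1e3+t).round(4))
E
python3 fit.py
```

```text
yaw -47.66322018275091 t [0.5798235  0.07685414]
[[-0.2 -2. ]
 [-1.3  0.5]
 [-0.3  2.3]
 [ 1.4  0.1]
 [-0.2 -0.7]
 [-0.4 -0.4]
 [ 1.2  0.1]
 [-0.1 -0.2]
 [-0.9 -0.9]
 [ 0.8  1.2]]
vial [ 0.491 -0.017] [ 0.01  -0.129]
jar [ 0.566 -0.079] [ 0.106 -0.115]
box [0.775 0.095] [0.118 0.156]
keytop [0.601  0.1367]
origin [0.5798 0.0769]
land [0.5394 0.1212]
```

```bash
cat > go.py <<'E'
import sys
from h import *
from plant import status
from scipy.spatial.transform import Rotation as Ro
d=np.load("dock.npz");R,t=d["R"],d["t"]
s=status.get_state();T=Ro.from_rotvec(s["tool_rot"]).as_matrix();p=s["eef_pos"]
def need(dk):
    w=np.r_[R@np.array(dk[:2])/1e3+t,dk[2]/1e3]
    want=np.c_[np.r_[-R[:,0],0],np.r_[R[:,1],0],[0,0,-1.]]
    if T[:,1]@want[:,1]<0: want[:,:2]*=-1
    return T.T@(w-p),np.degrees(Ro.from_matrix(T.T@want).as_rotvec()),want.T@(w-p)
if __name__=="__main__":
    a,b,c=need([float(x) for x in sys.argv[1:4]])
    print("t",s["time_s"],"dockpos",np.r_[R.T@(p[:2]-t),p[2]].round(4),"shift now",a.round(4),"turn deg",b.round(2),"shift after turn",c.round(4),"F",np.round(s["wrist_force"],2),"w",s["grip_width"])
E
python3 go.py -35 28 100
```

```text
t 0.1 dockpos [-0.5673  0.1255  0.2302] shift now [-0.4616 -0.2822  0.1309] turn deg [-0.13  0.03 21.09] shift after turn [-0.5323 -0.0975  0.1302] F [ 0.29 -0.38 -0.55] w 0.08534405178848375
```

```bash
python3 -m pendant '[[0.5,0,0,0,0,0,10.5],[0.5,0,0,0,0,0,10.5],[0.5,-0.06,-0.011,0.01,0,0,0],[0.5,-0.06,-0.011,0.01,0,0,0],[0.5,-0.06,-0.011,0.01,0,0,0],[0.5,-0.06,-0.011,0.01,0,0,0],[0.5,-0.06,-0.011,0.01,0,0,0],[0.5,-0.06,-0.011,0.01,0,0,0],[0.5,-0.06,-0.011,0.01,0,0,0],[0.5,-0.06,-0.011,0.01,0,0,0]]' && python3 go.py -35 28 70
```

```text
time_s: 1.35
eef_pos: [0.5503, 0.166, 0.1507]
tool_rot: [-1.266, -2.874, 0.0]
wrist_force: [0.8, -0.2, 0.1]
grip_width: 0.0425
t 1.35 dockpos [-0.0858  0.0382  0.1507] shift now [-0.0508 -0.0103  0.0807] turn deg [-0.02 -0.02  0.11] shift after turn [-0.0508 -0.0102  0.0807] F [ 0.79 -0.24  0.06] w 0.04248750411783194
```

```bash
python3 -m pendant '[[0.5,-0.025,-0.005,0.03,0,0,0],[0.5,-0.0255,-0.005,0.03,0,0,0],[0.5,0,0,0.02,0,0,0],[0.5,0,0,0,0,0,0],[0.5,0,0,0,0,0,0]]' && python3 go.py -35 28 40; python3 - <<'E'
from plant import camera
import cv2,numpy as np
for n,(x,y,w,h) in(("wrist",(0,0,512,384)),("scene",(190,150,190,140))):
    c=camera(n);np.savez(f"pics/{n}1.npz",**c)
    f=4 if w<300 else 1.5
    cv2.imwrite(f"pics/{n}1.png",cv2.resize(c["color"][y:y+h,x:x+w,::-1],None,fx=f,fy=f,interpolation=cv2.INTER_CUBIC))
E
```

```text
time_s: 1.98
eef_pos: [0.5766, 0.1244, 0.0719]
tool_rot: [1.266, 2.875, 0.001]
wrist_force: [0.5, -0.2, -0.0]
grip_width: 0.0428
t 1.975 dockpos [-0.0373  0.0296  0.0719] shift now [-0.0023 -0.0016  0.0319] turn deg [0.06 0.   0.15] shift after turn [-0.0023 -0.0016  0.0319] F [ 0.49 -0.21 -0.05] w 0.04275514078533426
```

View pics/wrist1.png

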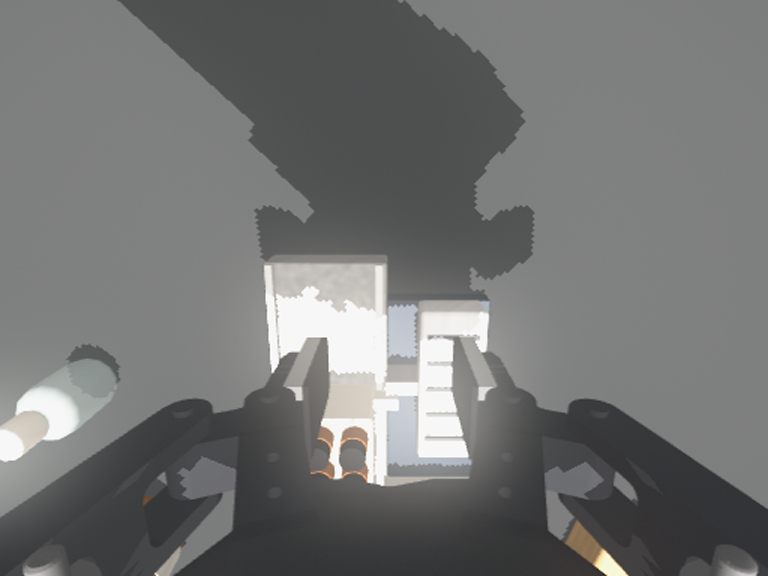

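View pics/scene1.png

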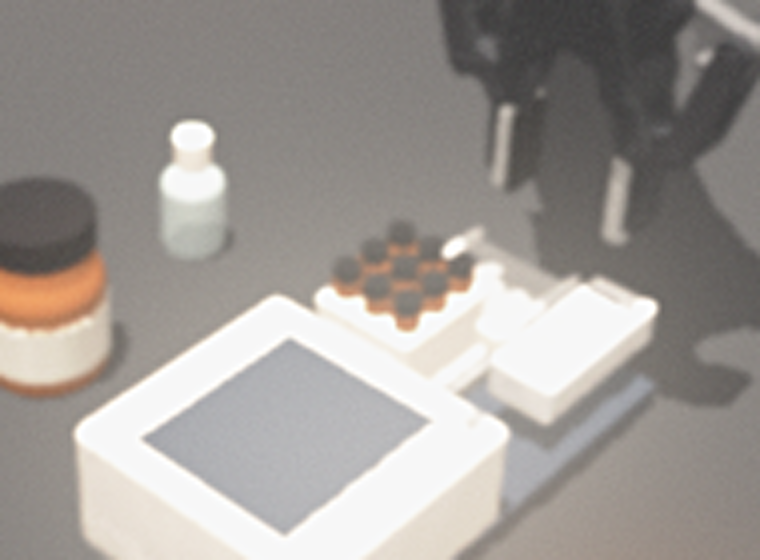

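```bash
python3 - <<'E'
from h import *
d=np.load("dock.npz");R,t=d["R"],d["t"]
s=dict(np.load("pics/scene1.npz"));w=dict(np.load("pics/wrist1.npz"))
W=lambda x,y,z:np.r_[R@np.array([x,y])/1e3+t,z/1e3]
for z in(72,78,85):
  for y in(2,8,51,58):
    for x in (-48,-26):
      a=proj(s,W(x,y,z));b=proj(w,W(x,y,z));print(z,y,x,((a-[190,150])*4).round(),(b*1.5).round())
print("check key corner",[(proj(s,W(*p))*4-[760,600]).round() for p in((-45,42,44),(25,70,44))],[(proj(w,W(*p))*1.5).round() for p in((-45,42,44),(-45,70,44),(-60,28,20),(-60,-28,20))])
E
```

```text
72 2 -48 [518. 172.] [311. 335.]
72 2 -26 [485. 195.] [314. 392.]
72 8 -48 [531. 178.] [328. 335.]
72 8 -26 [497. 201.] [330. 392.]
72 51 -48 [622. 221.] [453. 335.]
72 51 -26 [589. 246.] [450. 393.]
72 58 -48 [638. 229.] [473. 335.]
72 58 -26 [605. 254.] [470. 393.]
78 2 -48 [520. 159.] [308. 342.]
78 2 -26 [486. 182.] [311. 401.]
78 8 -48 [532. 165.] [326. 342.]
78 8 -26 [499. 188.] [328. 401.]
78 51 -48 [624. 209.] [455. 342.]
78 51 -26 [591. 233.] [453. 401.]
78 58 -48 [640. 216.] [476. 342.]
78 58 -26 [607. 241.] [473. 401.]
85 2 -48 [521. 145.] [304. 351.]
85 2 -26 [488. 167.] [307. 412.]
85 8 -48 [534. 150.] [323. 351.]
85 8 -26 [500. 173.] [325. 412.]
85 51 -48 [626. 194.] [459. 351.]
85 51 -26 [593. 218.] [456. 412.]
85 58 -48 [642. 201.] [481. 351.]
85 58 -26 [609. 226.] [477. 412.]
check key corner [array([590., 273.]), array([544., 390.])] [array([421., 316.]), array([490., 316.]), array([387., 267.]), array([263., 266.])]
```

The wrist view shows the left finger over the landing, tip near (300,360), and the right finger over the key, tip near (465,360). Both match the projections, with pads at dock x -48 to -26. I'll tilt 8° so the stopping finger sits lower than the pressing one, shift slightly and descend.

```bash
python3 -m pendant '[[0.5,-0.001,-0.0045,0,0,0,0],[0.5,0,0,0,-8,0,0],[0.5,0,-0.0028,0.02,0,0,0],[0.5,0,0,0,0,0,0],[0.5,0,0,0,0,0,0]]' && python3 go.py -36 25 33; python3 - <<'E'
from plant import camera
import cv2,numpy as np
x,y,w,h=230,170,150,110
c=camera("scene")
cv2.imwrite("pics/scene2.png",cv2.resize(c["color"][y:y+h,x:x+w,::-1],None,fx=5,fy=5,interpolation=cv2.INTER_CUBIC))
E
```

```text
time_s: 2.7
eef_pos: [0.5743, 0.1203, 0.0518]
tool_rot: [1.24, 2.817, 0.198]
wrist_force: [0.2, -0.5, 1.2]
grip_width: 0.0423
t 2.7 dockpos [-0.0359  0.0252  0.0518] shift now [ 0.0001 -0.0029  0.0186] turn deg [8.07 0.03 0.13] shift after turn [ 0.0001 -0.0002  0.0188] F [ 0.21 -0.49  1.22] w 0.04227199445604994
```

View pics/scene2.png

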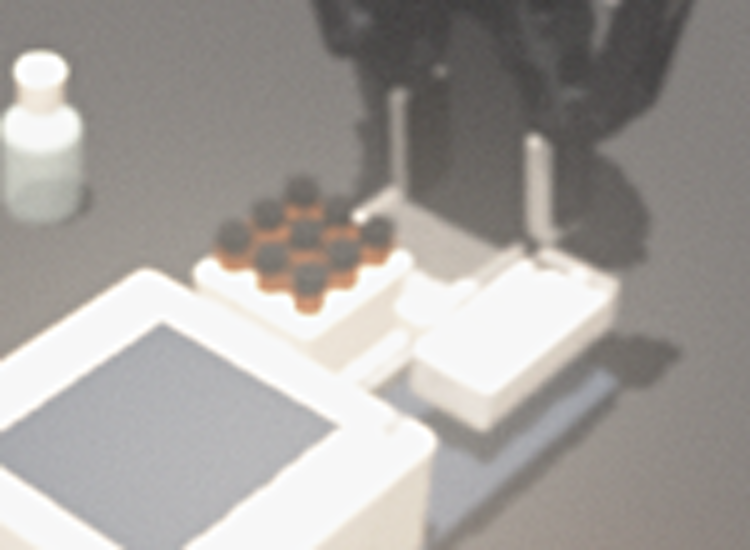

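The right finger is above the key near (540,240) and the left one is over the landing in front of the tray near (400,190). I'll descend to contact now.

```bash
python3 -m pendant '[[0.5,0,-0.0008,0.005,0,0,0],[0.5,0,-0.0006,0.004,0,0,0],[0.5,0,-0.0003,0.002,0,0,0],[0.5,0,0,0,0,0,0]]' && python3 go.py -36 25 33
```

```text
time_s: 3.25
eef_pos: [0.5734, 0.1197, 0.0397]
tool_rot: [1.242, 2.818, 0.196]
wrist_force: [0.6, -0.3, -0.1]
grip_width: 0.0428
t 3.25 dockpos [-0.036   0.0241  0.0397] shift now [ 0.     -0.0001  0.0067] turn deg [ 7.97 -0.02  0.09] shift after turn [0.     0.0009 0.0067] F [ 0.64 -0.3  -0.13] w 0.042771432659094166
```

```bash
python3 -m pendant '[[0.5,0,-0.0003,0.002,0,0,0],[0.5,0,-0.0003,0.002,0,0,0],[0.5,0,0,0,0,0,0]]' && python3 go.py -36 25 33
```

```text
time_s: 3.62
eef_pos: [0.5737, 0.1198, 0.036]
tool_rot: [1.242, 2.817, 0.197]
wrist_force: [-0.2, -0.3, 2.9]
grip_width: 0.0428
t 3.625 dockpos [-0.0358  0.0244  0.036 ] shift now [0.0002 0.0002 0.0031] turn deg [8.02 0.01 0.09] shift after turn [0.0002 0.0006 0.003 ] F [-0.25 -0.3   2.93] w 0.0428328572984988
```

```bash
python3 -m pendant '[[0.5,0,0,0.002,0,0,0],[0.5,0,0,0.002,0,0,0],[0.5,0,0,0.001,0,0,0],[0.5,0,0,0,0,0,0],[0.5,0,0,0,0,0,0]]' && python3 go.py -36 25 33
```

```text
time_s: 4.25
eef_pos: [0.5734, 0.1203, 0.0307]
tool_rot: [1.242, 2.819, 0.196]
wrist_force: [-2.7, 0.5, 3.2]
grip_width: 0.0428
t 4.25 dockpos [-0.0365  0.0245  0.0307] shift now [-0.0005  0.0008 -0.0022] turn deg [ 7.94 -0.06  0.1 ] shift after turn [-0.0005  0.0005 -0.0023] F [-2.67  0.54  3.2 ] w 0.04282378238950461
```

The force along dock -x is now about 2.2 N, so the tray has probably popped onto the finger. I'll check with the cameras.

```bash
python3 -m pendant '[[0.5,0,0,0,0,0,0],[0.5,0,0,0,0,0,0],[0.5,0,0,0,0,0,0]]'; python3 - <<'E'
from plant import camera,status
from h import *
d=np.load("dock.npz");R,t=d["R"],d["t"]
W=lambda x,y,z:np.r_[R@np.array([x,y])/1e3+t,z/1e3]
o=[]
for n,(x,y,w,h) in(("scene",(230,170,150,110)),("wrist",(120,130,256,188))):
    c=camera(n);b=cv2.resize(c["color"][y:y+h,x:x+w,::-1],(400,293),interpolation=cv2.INTER_CUBIC)
    for X in(-12,-26,-60):
        a,e=[tuple(int(v) for v in (proj(c,W(X,Y,52 if X>-60 else 20))-[x,y])*400/w) for Y in(-22,22)]
        cv2.line(b,a,e,{-12:(0,255,0),-26:(0,0,255),-60:(255,0,0)}[X],1)
    o.append(b)
cv2.imwrite("pics/fin.png",np.hstack(o))
f=status.get_state()["wrist_force"];print(f.round(2),R.T@f[:2])
E
```

```text
time_s: 4.62
eef_pos: [0.5735, 0.1203, 0.0308]
tool_rot: [1.242, 2.819, 0.196]
wrist_force: [-3.1, 1.4, 2.8]
grip_width: 0.0428
[-3.32  0.25  2.14] [-2.41832132 -2.28949864]
```

View pics/fin.png

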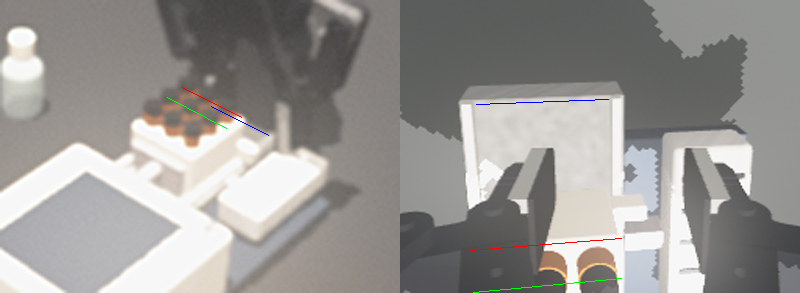

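The tray is out with its front top edge on the x=-26 line. It stands flat against the left finger, well short of the open end, and its lug is past the catch.

```bash
python3 -c "
from plant import manip;print(manip.sign_off())"
```

```text
the job is handed in; nothing more can be done
None
```

The release key was pressed with one finger, and the other finger caught the tray on the landing and is still holding it there. I handed the job in at about 4.7 s; no verdict is reported.

- **Tray position:** the last wrist and scene pictures show the tray upright on the track. Its front edge is at about dock x = -26 mm, past the catch at -12 and well short of the open end at -60.
- **Holding force:** the wrist force along dock -x is about 2.4 N, with the spring pushing the tray against the finger. The upward reaction of the held-down key is 2 to 3 N. The wrist sensor wanders by about 0.5 to 1 N.
- **Bystanders:** the arm stayed clear of the jar, vial and carton by plan, and the vial looks in place in the last view. The jar and carton are outside those last crops, so I did not check them again.
- **Disagreements:** none of the checks failed. The dock corner fit agreed to about 2 mm.

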